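# Change the filter of the bench dust extractor and start its fan

### The job

Change the filter of the bench dust extractor and start it: turn the steel swing tab a full quarter turn aside, lift the used filter out by its handle and lay it flat in the empty tray, seat the fresh filter fully home in the bay, and turn the tab back over it as far as it goes. Then pull the round knob on the front straight out to its stop, hold it there for a moment, and let it spring back to rest. Never drop a filter, and leave the other things on the table where they are.

Things in the scene. Friction and masses are not known exactly. Their poses are not given: they have to be found in the camera images.
- extractor: The bench dust extractor: fixed white metal box, 270 mm front to back, 250 mm wide, flat deck at z = 92 mm, grey motor cowl at the back (top z = 112 mm, from 53 mm behind the origin). Origin: centre of its underside; x from front to back, y to its left, z up. The upright front face is at x = -135 mm; the filter bay is in the deck, the swing tab on its front strip, the knob on the front face
- bay (a point): Centre of the ledge in the extractor's filter bay (30 mm in front of its origin, z = 76 mm), axes as the extractor. The bay is a pocket open to the top, 117 mm (x) by 157 mm (y), 16 mm deep from the deck, its mouth bevelled 6 mm outward at 45 degrees. A filter is home with its origin here (play 3.5 mm each way), long side along y, its top then flush with the deck
- tab_pivot (a point): Pivot of the swing tab, on the extractor's front deck strip, 80 mm in front of the bay centre and 55 mm to its right (-y); on the underside of the tab, at z = 95 mm. Axes as the extractor's
- tab_stud (a point): Middle of the upright round thumb stud of the swing tab: 14 mm diameter, 28 mm tall (z = 100 to 128 mm; this point is at z = 115 mm), 38 mm from the pivot. The tab is a flat steel strip 62 x 20 x 5 mm (z = 95 to 100 mm) with its tip 48 mm from the pivot
- tab (a joint): Angle of the swing tab, rad. 0 (a stop): it points straight back along the extractor's x over the filter's front edge and holds it in. Grows clockwise seen from above; pi/2: quarter turn aside, lying along the front strip towards the extractor's right (-y), filter free; stop at 1.75. Light friction (about 1.5 N at the stud); stays where it is left
- knob_head (a point): Centre of the round head of the pull-to-start knob on the extractor's front face: black, 40 mm diameter, 16 mm thick, on a 20 mm stem, axis along the extractor's x; 70 mm left (+y) of the extractor's middle, z = 55 mm, the head's middle 32 mm out of the face at rest; its sides and top are open to the fingers
- knob (a joint): How far the knob is pulled out, in m: 0 at rest (a stop), 0.012 at its outer stop, along the extractor's -x. A spring pulls it back, 3 N at rest and 9 N fully out; it returns to 0 when let go
- old_filter: The used filter, grey and dusty, in the bay at the start: flat cartridge 110 mm (x) by 150 mm (y) by 16 mm, 0.2 to 0.35 kg. Origin: centre of its underside. Bridge handle over its centre: bar along x, 70 mm long, 12 mm wide (y), from 30 to 44 mm above the underside, on two feet near the bar's ends
- new_filter: The fresh filter, with white paper pleats: same shape, size, handle and origin as the used one; lies flat on the table, handle up
- tray: Empty fixed grey tray for the used filter, open at the top: 180 mm (x) by 230 mm (y), 28 mm tall, walls 4 mm, inner floor 4 mm above the table. Origin: centre of its underside. It and the fresh filter stand left and right of the extractor, either way round
- joined_bar: Bystander: two rusty reinforcing bars joined by a sleeve, 200 mm long, lying at the back
- bare_bar: Bystander: rusty reinforcing bar 180 mm long, lying at the back
- sleeve: Bystander: steel coupler sleeve, 44 mm diameter, 65 mm tall, standing at the left
- brush: Bystander: hand brush 200 mm long, lying across in front of the extractor, 20 mm high
- sleeve_b: Bystander: dark steel coupler sleeve, 38 mm diameter, 60 mm tall, standing at the right

How it is judged (in metres and radians):
On the way, in this order (a step that is already met when the one before it is completed fails the run):
1. the swing tab is turned a quarter turn aside (at least 1.3 rad) (value of joint tab above 1.3 rad), for 0.1 s.
2. the used filter lies flat in the tray, let go (z of old_filter in the frame of tray below 0.008 m and angle between old_filter's own z axis and vertical below 0.06 rad and horizontal distance between old_filter and tray below 0.07 m and contact force between the fingers and old_filter below 0.1 N), for 0.2 s.
3. the fresh filter is seated fully home in the bay, let go (z of new_filter in the frame of bay below 0.003 m and horizontal distance between new_filter and bay below 0.008 m and angle between new_filter's own z axis and vertical below 0.05 rad and contact force between the fingers and new_filter below 0.1 N), for 0.2 s.
4. the tab is turned back over the fresh filter (under 0.2 rad) (value of joint tab below 0.2 rad), for 0.1 s.
5. the knob is pulled out at least 9.5 of its 12 mm and held for 0.2 s (value of joint knob above 0.0095 m), for 0.2 s.
At the end, for the whole second after the job is handed in: Fresh filter home in the bay (within 8 mm sideways, under 3 mm above the ledge, tilt under 0.05 rad), tab back over it (under 0.2 rad); used filter flat in the tray (within 70 mm of its centre, under 8 mm high, tilt under 0.06 rad); knob at rest (under 2 mm); both filters still (value of joint knob below 0.002 m and value of joint tab below 0.2 rad and z of new_filter in the frame of bay below 0.003 m and horizontal distance between new_filter and bay below 0.008 m and angle between new_filter's own z axis and vertical below 0.05 rad and z of old_filter in the frame of tray below 0.008 m and horizontal distance between old_filter and tray below 0.07 m and angle between old_filter's own z axis and vertical below 0.06 rad and linear speed of each of new_filter, old_filter below 0.02 m/s); the robot touches nothing.
It fails at once if a filter is dropped: it falls freely, touching nothing, faster than 0.7 m/s ((contact force between old_filter and anything else below 0.01 N and linear speed of old_filter above 0.7 m/s) or (contact force between new_filter and anything else below 0.01 N and linear speed of new_filter above 0.7 m/s)).
It fails at once if a bystander is pushed more than 40 mm from its place (distance of any of joined_bar, bare_bar, sleeve, brush, sleeve_b from where it was at the start of the episode above 0.04 m).
It also fails if it takes over 72 s, if anything falls off the work surface, if the arm or the gripper's body presses on something with over 40 N, if the wrist force passes 120 N, or if a joint passes its speed limit or range.

### The arm

A 6-joint arm with a two-finger parallel gripper is mounted at the origin on the work surface. World frame = base frame: x ahead of the robot, y to its left, z up, the work surface at z = 0. Lengths are in mm, angles in rad, forces in N, time in s.
With the tool pointing down it reaches from about 400 to 925 mm from the base axis. Payload 12.5 kg.
Tool frame: the origin (TCP) lies at the very end of the fingers, on their centre line; the grasp point (between the pads) lies 19 mm behind it; z points along the fingers, y is the direction in which the jaws open and shut (so a half turn about z gives the same grasp; the last joint's range is limited). The gripper opens to 95 mm and grips with 3 to 60 N. Pads are 20 mm wide; open, the fingers measure 119 mm over their backs; the gripper's body (75 mm by 180 mm) begins 59 mm behind the grasp point.
Start: joints at [-1.42, 0.491, 1.559, -0, 1.092, -0.106], TCP at [158.764, -604.517, 214.661] pointing down, gripper open.
Joint ranges: [-3.1, 3.1], [-0.84, 2.19], [0.05, 2.79], [-1.13, 4.28], [0.06, 2.93], [-2.69, 2.69]. Speed limits (rad/s): [2.22, 2.22, 2.79, 3.14, 3.14, 3.14].

### API

Orientations are given as [roll, pitch, yaw] about the fixed x, y, z axes, in that order (R = Rz(yaw) Ry(pitch) Rx(roll)).
In Python, from cell import env gives the robot as it stands.
- The arm moves only by the shell command python3 -m pendant 'ROWS'. ROWS is JSON, a list that holds one entry, the list of rows, each a list of 5 numbers: the opening, from 0 (shut) to 1 (fully open), then the shift along the tool's x, y, z in m, then the turn about the tool's z in rad. A call has exactly 8 rows; each row is the pose to reach, as a shift and turn from the pose commanded when the call began, along the tool's axes at that moment; what a row does not reach only later rows make up. A row lasts 1/10 s, in which the tool goes at most 50 mm and 8.59 degrees, less where a joint would pass 70% of its speed; a pose out of reach is approached as far as the arm can. A call with a gripper value outside its range is refused whole. The fingers move at their own pace and stop on an object; the grip force is fixed at half the most. Time passes only in rows, so rows that repeat a pose let the fingers close, or fill a call up. It gives the time, the measured TCP pose, the force and the opening at its end, in the units of the state.
- env.state(): the state, without advancing time (a new reading comes with each control period).
- env.read_camera(name): name is "scene" or "top"; returns a dict with "image" (420x560x3 uint8, blue, green, red), "range_z" (420x560 float32, mm along the optical axis (not along the pixel's ray), 0 where there is no reading), "fx", "fy", "cx", "cy" (pixels), "rvec" (rotation vector, rad) and "tvec" (3), from world to camera coordinates, as OpenCV has them. Camera axes: x right, y down, z forward; pixel columns grow to the right and rows downward; lengths in mm; the calibration is good to about 2 mm. A picture is of the moment at which its call begins.
- env.job_done(): hands the job in, once; it reports no verdict.
The state is a dict: "t": time; "joints": joint angles; "qvel": joint speeds; "tau": joint torques, N m; "eef_pos": TCP position; "tcp_rot": TCP orientation; "ft_force": force on the tool from outside, world axes, zero at the start; "moment": the same for the moment, N m; "opening": opening from 0.0 (shut) to 1.0 (fully open).
Only numpy, scipy, OpenCV 4.12 (cv2) and the standard library are available. Lean on these libraries where they do the work, as an engineer would, in place of code of your own. Each camera call takes 0.05 s, during which the arm holds its last target. There are 200 camera calls.

## Working session

There is one attempt and no reset: what is moved stays moved. The work goes in short steps, Python scripts to look and compute and a shell command to move; the robot and the scene stay as the last step left them, time stands still between calls to the robot, and variables do not carry over. Pictures are saved under pics/ and viewed, about 8 in all and at most 12, crops included, and the job is handed in when it is done.

```bash
ls; mkdir -p pics; cat > h.py <<'E'
import numpy as np, cv2
from cell import env
def cam(n,save=None):
    c=env.read_camera(n); 
    if save: cv2.imwrite('pics/'+save,c['image'])
    R=cv2.Rodrigues(np.array(c['rvec'],float))[0]; t=np.array(c['tvec'],float).reshape(3)
    z=c['range_z'].astype(float); v,u=np.mgrid[0:420,0:560]
    P=np.stack([(u-c['cx'])/c['fx']*z,(v-c['cy'])/c['fy']*z,z],-1)
    W=(P-t)@R; W[z==0]=np.nan
    return c['image'],W,c,R,t
E
python3 - <<'E'
from h import *
for n in('top','scene'):
    im,W,c,R,t=cam(n,n+'0.png'); np.save(n+'0.npy',W); print(n,-R.T@t,R[2],c['fx'])
s=env.state();print({k:np.round(v,3) for k,v in s.items()})
E
```

```text
pics
top [ 422.90785816  -10.26594895 1097.52212217] [ 0.11973796  0.01402295 -0.99270649] 446.2838967139051
scene [1362.62775351 -528.23002012  886.76510003] [-0.66262522  0.41953131 -0.62042026] 501.00501685619486
{'t': np.float64(0.1), 'joints': array([-1.42 ,  0.492,  1.559,  0.   ,  1.092, -0.106]), 'qvel': array([-0.   , -0.001, -0.001,  0.   ,  0.   ,  0.   ]), 'tau': array([ 4.0000e-03, -6.1362e+01, -2.5861e+01,  6.9000e-02,  4.7000e-02,
       -0.0000e+00]), 'eef_pos': array([ 158.726, -604.283,  214.096]), 'tcp_rot': array([-3.141, -0.   ,  0.257]), 'ft_force': array([0.008, 0.078, 0.002]), 'moment': array([-0.071,  0.041, -0.009]), 'opening': np.float64(1.002)}
```

View pics/top0.png

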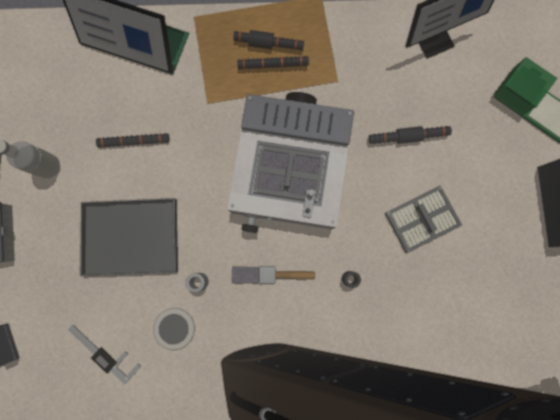

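View pics/scene0.png

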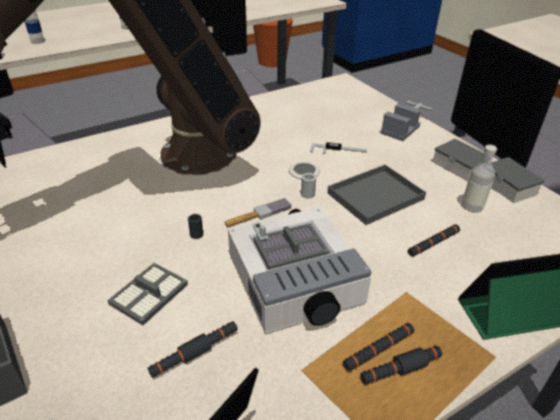

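The top picture (up = +x, left = +y) shows the extractor at about (290,160), its tab stud near (309,200) and the knob at (250,226). The tray is at (129,237), the fresh filter at (423,218) and the brush at (273,275). The sleeves are at (196,283) and (350,280). Next I'll measure these from depth.

```bash
cat > m.py <<'E'
from h import *
W=np.load('top0.npy')
def pts(u0,u1,v0,v1,z0,z1,W=W):
    w=W[v0:v1,u0:u1].reshape(-1,3); return w[(w[:,2]>z0)&(w[:,2]<z1)]
def rect(n,p):
    r=cv2.minAreaRect(p[:,:2].astype(np.float32)); print(n,len(p),'c',np.round(r[0],1),'size',np.round(r[1],1),'ang',round(r[2],2),'z',np.round(np.percentile(p[:,2],[5,50,95]),1))
    return r
rect('table',pts(360,380,180,200,-30,30))
rect('extr',pts(215,370,85,235,84,118))
rect('cowl',pts(215,370,85,235,104,118))
rect('deck',pts(215,370,85,235,86,98))
rect('handle',pts(275,305,145,195,104,150)); 
rect('stud',pts(300,320,183,206,116,135))
rect('knob',pts(238,262,216,236,30,80))
rect('newf',pts(380,468,180,258,8,60))
rect('newf handle',pts(380,468,180,258,32,60))
rect('tray',pts(70,190,190,285,12,60))
rect('brush',pts(225,320,260,290,8,60));rect('sl',pts(182,210,270,296,40,80));rect('slb',pts(338,362,268,292,40,80))
E
python3 m.py
```

```text
table 395 c [ 594.9 -234.6] size [48.1 49.1] ang 87.89 z [-2.8  0.6  4.1]
extr 12599 c [666.1 -41.9] size [250.5 300.9] ang 79.75 z [ 87.8  93.1 114.3]
cowl 3864 c [661.7 -40.6] size [250.4 251.2] ang 79.4 z [108.9 112.4 115.6]
deck 8294 c [665.9 -42.1] size [250.3 300.6] ang 79.64 z [87.7 91.7 95.1]
handle 170 c [622. -34.] size [12.1 70.5] ang 80.04 z [116.1 120.  123. ]
stud 36 c [570.1 -80.8] size [13.  12.4] ang 89.18 z [121.3 127.5 131.3]
knob 219 c [510.9  56.6] size [40.6 41.1] ang 77.12 z [57.3 67.2 76.6]
newf 2841 c [ 497.2 -370.5] size [155.5 152.5] ang 25.36 z [10.9 15.1 41.5]
newf handle 186 c [ 518.3 -359.7] size [68.8 13. ] ang 25.86 z [35.3 43.6 47.1]
tray 929 c [487. 357.] size [180.2 233.2] ang 1.27 z [13.6 26.1 30.9]
brush 1062 c [390.8   6.8] size [199.   40.3] ang 89.02 z [13.4 18.6 22.2]
sl 230 c [376.6 185.3] size [42.  42.4] ang 59.0 z [46.5 64.2 67.6]
slb 163 c [ 377.7 -175.5] size [37.3 34.1] ang 89.36 z [45.  59.2 62.8]
```

```bash
cat >> m.py <<'E'
print('----')
p=pts(215,370,85,235,84,98); p=p[(p[:,0]>500)]
for a in(-9,-9.5,-10,-10.5,-11):
    r=np.radians(a); q=p[:,:2]@np.array([[np.cos(r),-np.sin(r)],[np.sin(r),np.cos(r)]])
    x,y=q.T; m=(x<np.percentile(x,30)); 
    f=[x[(y>k)&(y<k+20)].min() for k in np.arange(np.percentile(y,5),np.percentile(y,90),25)]
    l=[y[(x>k)&(x<k+15)].max() for k in np.arange(x.min()+20,x.min()+200,25)]
    g=[y[(x>k)&(x<k+15)].min() for k in np.arange(x.min()+20,x.min()+200,25)]
    print(a,np.round(f,1),np.round(l,1),np.round(g,1))
    for n,w in(('bay',[622,-34]),('stud',[570.1,-80.8])): print(n,np.round(np.array(w)@np.array([[np.cos(r),-np.sin(r)],[np.sin(r),np.cos(r)]]),1))
p=pts(380,468,180,258,8,24); d=np.hypot(p[:,0]-518,p[:,1]+360); p=p[d<100]; rect('newf body',p)
E
python3 m.py | sed -n '/---/,$p'
```

```text
----
-9 [512.9 513.  513.4 514.  514.6 515.2 515.6 516.  516.6] [189.9 190.1 189.1 188.4 188.2 187.4 187.1 179.1] [-59.2 -60.  -60.7 -60.7 -61.8 -62.  -62.7 179.1]
bay [619.7  63.7]
stud [575.7   9.4]Traceback (most recent call last):
  File "m.py", line 25, in <module>
    l=[y[(x>k)&(x<k+15)].max() for k in np.arange(x.min()+20,x.min()+200,25)]
       ~~~~~~~~~~~~~~~~~~~~~^^
    return umr_maximum(a, axis, None, out, keepdims, initial, where)
ValueError: zero-size array to reduction operation maximum which has no identity
```

```bash
cat > p.py <<'E'
# python3 p.py x y z yaw ... : tool-frame shift (m), turn from current pose; e: prefix = bay-frame offsets
import sys; from h import *
BAY=np.array([622,-34,76.]); EY=-0.175
def bayw(x,y): c,s=np.cos(EY),np.sin(EY); return BAY[:2]+[c*x-s*y,s*x+c*y]
s=env.state(); e=s['eef_pos']; yw=s['tcp_rot'][2]
print('t',round(s['t'],2),'tcp',np.round(e,1),'rot',np.round(s['tcp_rot'],3),'F',np.round(s['ft_force'],1),'op',round(float(s['opening']),3))
for a in sys.argv[1:]:
    b=a.startswith('e:'); x,y,z,w=map(float,a.removeprefix('e:').split(','))
    if b: x,y=bayw(x,y); w+=EY
    d=np.array([x,y,z])-e; c,sn=np.cos(yw),np.sin(yw)
    print(a,'->',np.round([(c*d[0]+sn*d[1])/1e3,(sn*d[0]-c*d[1])/1e3,-d[2]/1e3,yw-w],4),'world',np.round([x,y,z],1))
E
sed -i '/^----/,$d' m.py; python3 - <<'E'
from h import *
W=np.load('top0.npy'); p=W[180:258,380:468].reshape(-1,3); p=p[(p[:,2]>8)&(p[:,2]<24)]
p=p[np.hypot(p[:,0]-518,p[:,1]+360)<100]; print(cv2.minAreaRect(p[:,:2].astype(np.float32)))
E
python3 p.py e:-42,-55,160,0 e:-42,-55,105,0
```

```text
((517.989990234375, -360.61077880859375), (109.4617691040039, 152.54119873046875), 25.358856201171875)
t 0.1 tcp [ 158.7 -604.3  214.1] rot [-3.141 -0.     0.257] F [0.  0.1 0. ] op 1.002
e:-42,-55,160,0 -> [ 0.5318 -0.4015  0.0541  0.4318] world [571.1 -80.8 160. ]
e:-42,-55,105,0 -> [ 0.5318 -0.4015  0.1091  0.4318] world [571.1 -80.8 105. ]
```

```bash
python3 -m pendant '[[[0.45,0.53,-0.4,0,0.432],[0.45,0.53,-0.4,0,0.432],[0.45,0.53,-0.4,0,0.432],[0.45,0.53,-0.4,0,0.432],[0.45,0.53,-0.4,0,0.432],[0.45,0.53,-0.4,0,0.432],[0.45,0.53,-0.4,0,0.432],[0.45,0.53,-0.4,0,0.432]]]'; python3 p.py e:-42,-55,150,0 e:-42,-55,105,0
```

```text
t: 0.9
eef_pos: [407.2, -288.6, 214.6]
tcp_rot: [3.142, 0.0, -0.175]
ft_force: [0.7, -0.1, 0.7]
opening: 0.455
t 0.9 tcp [ 407.2 -288.6  214.6] rot [ 3.142  0.    -0.175] F [ 0.7 -0.1  0.7] op 0.455
e:-42,-55,150,0 -> [ 0.1251 -0.2331  0.0646 -0.0004] world [571.1 -80.8 150. ]
e:-42,-55,105,0 -> [ 0.1251 -0.2331  0.1096 -0.0004] world [571.1 -80.8 105. ]
```

```bash
python3 -m pendant '[[[0.45,0.125,-0.233,0.055,0],[0.45,0.125,-0.233,0.055,0],[0.45,0.125,-0.233,0.055,0],[0.45,0.125,-0.233,0.055,0],[0.45,0.125,-0.233,0.055,0],[0.45,0.125,-0.233,0.055,0],[0.45,0.125,-0.233,0.055,0],[0.45,0.125,-0.233,0.055,0]]]'; python3 p.py e:-42,-55,105,0
```

```text
t: 1.7
eef_pos: [569.7, -82.6, 159.3]
tcp_rot: [3.141, 0.001, -0.174]
ft_force: [-0.4, -1.0, -0.3]
opening: 0.449
t 1.7 tcp [569.7 -82.6 159.3] rot [ 3.141e+00  1.000e-03 -1.740e-01] F [-0.4 -1.  -0.3] op 0.449
e:-42,-55,105,0 -> [ 0.001  -0.002   0.0543  0.0007] world [571.1 -80.8 105. ]
```

```bash
python3 -m pendant '[[[0.45,0.001,-0.002,0.03,0],[0.45,0.001,-0.002,0.054,0],[0.45,0.001,-0.002,0.054,0],[0,0.001,-0.002,0.054,0],[0,0.001,-0.002,0.054,0],[0,0.001,-0.002,0.054,0],[0,0.001,-0.002,0.054,0],[0,0.001,-0.002,0.054,0]]]'; python3 p.py
```

```text
t: 2.5
eef_pos: [571.7, -81.0, 106.4]
tcp_rot: [3.141, -0.001, -0.175]
ft_force: [-0.6, -0.9, 4.4]
opening: 0.142
t 2.5 tcp [571.7 -81.  106.4] rot [ 3.141e+00 -1.000e-03 -1.750e-01] F [-0.6 -0.9  4.4] op 0.142
```

```bash
python3 -m pendant '[[[0,-0.001,0.0075,0,0],[0,-0.003,0.015,0,0],[0,-0.0066,0.0215,0,0],[0,-0.0115,0.0273,0,0],[0,-0.0175,0.032,0,0],[0,-0.024,0.0354,0,0],[0,-0.0315,0.0374,0,0],[0,-0.038,0.038,0,0]]]'; python3 -m pendant '[[[0,-0.001,0,0,0],[0,-0.001,0,0,0],[0.3,-0.001,0,0,0],[0.3,-0.001,0,0,0],[0.3,-0.001,0,0,0],[0.3,-0.001,0,-0.04,0],[0.3,-0.001,0,-0.07,0],[0.3,-0.001,0,-0.07,0]]]'; python3 p.py e:0,0,150,0 e:0,0,103,0
```

```text
t: 3.3
eef_pos: [529.4, -110.5, 106.2]
tcp_rot: [-3.139, -0.005, -0.177]
ft_force: [16.5, 22.8, -2.3]
opening: 0.138
t: 4.1
eef_pos: [527.6, -112.2, 179.1]
tcp_rot: [3.14, -0.006, -0.175]
ft_force: [0.2, 0.3, -0.1]
opening: 0.299
t 4.1 tcp [ 527.6 -112.2  179.1] rot [ 3.14  -0.006 -0.175] F [ 0.2  0.3 -0.1] op 0.299
e:0,0,150,0 -> [ 0.0793 -0.0935  0.0291 -0.0003] world [622. -34. 150.]
e:0,0,103,0 -> [ 0.0793 -0.0935  0.0761 -0.0003] world [622. -34. 103.]
```

```bash
cat > st.py <<'E'
from h import *; import p
im,W,*_=cam('top','chk.png'); w=W.reshape(-1,3); c,s=np.cos(p.EY),np.sin(p.EY)
q=w.copy(); q[:,:2]=(w[:,:2]-p.BAY[:2])@np.array([[c,-s],[s,c]])
k=q[(q[:,2]>116)&(q[:,2]<132)&(q[:,0]<-38)&(q[:,0]>-135)&(q[:,1]<-20)&(q[:,1]>-110)]
print('stud',len(k),np.round(np.median(k,0),1) if len(k) else '')
E
python3 -m pendant '[[[0.45,0.079,-0.0935,0.02,0],[0.45,0.079,-0.0935,0.02,0],[0.45,0.079,-0.0935,0.02,0],[0.45,0.079,-0.0935,0.02,0],[0.45,0.079,-0.0935,0.05,0],[0.45,0.079,-0.0935,0.08,0],[0.45,0.079,-0.0935,0.08,0],[0.45,0.079,-0.0935,0.08,0]]]'; python3 p.py e:0,0,98,0; python3 st.py
```

```text
t: 4.9
eef_pos: [619.5, -34.0, 95.0]
tcp_rot: [3.141, 0.002, -0.176]
ft_force: [-0.0, 0.4, -1.0]
opening: 0.453
t 4.9 tcp [619.5 -34.   95. ] rot [ 3.141e+00  2.000e-03 -1.760e-01] F [-0.   0.4 -1. ] op 0.453
e:0,0,98,0 -> [ 0.0025 -0.0004 -0.003  -0.0008] world [622. -34.  98.]
t 4.9 tcp [619.5 -34.   95. ] rot [ 3.141e+00  2.000e-03 -1.760e-01] F [-0.   0.4 -1. ] op 0.453
stud 3 [-83.6 -98.2 129.7]
```

```bash
python3 -m pendant '[[[0,0.002,0,-0.002,0],[0,0.002,0,-0.002,0],[0,0.002,0,-0.002,0],[0,0.002,0,-0.002,0],[0,0.002,0,-0.002,0],[0,0.002,0,-0.007,0],[0,0.002,0,-0.017,0],[0,0.002,0,-0.03,0]]]'; python3 -m pendant '[[[0,0,0,-0.02,0],[0,0,0,-0.04,0],[0,0,0,-0.06,0],[0,0,0,-0.08,0],[0,0,0,-0.09,0],[0,0,0,-0.09,0],[0,0,0,-0.09,0],[0,0,0,-0.09,0]]]';  python3 p.py 487,357,210,0.02
```

```text
t: 5.75
eef_pos: [622.2, -33.6, 126.1]
tcp_rot: [3.141, 0.001, -0.175]
ft_force: [0.3, 0.6, -3.1]
opening: 0.124
t: 6.55
eef_pos: [622.0, -33.6, 214.6]
tcp_rot: [3.141, 0.002, -0.175]
ft_force: [0.3, 0.8, -4.0]
opening: 0.123
t 6.55 tcp [622.  -33.6 214.6] rot [ 3.141e+00  2.000e-03 -1.750e-01] F [ 0.3  0.8 -4. ] op 0.123
487,357,210,0.02 -> [-0.201  -0.361   0.0046 -0.1952] world [487. 357. 210.]
```

```bash
python3 -c "
from h import *
cam('scene','s1.png')"
```

```text
(no output)
```

View pics/s1.png

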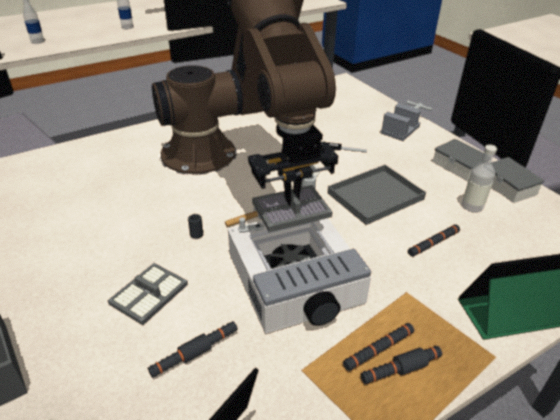

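The used filter hangs level in the gripper at about (290,207). The bay is empty and the tab lies aside. I'll carry the filter to the tray.

```bash
python3 -m pendant '[[[0,-0.012,-0.02,0,-0.02],[0,-0.03,-0.05,0,-0.06],[0,-0.05,-0.085,0,-0.1],[0,-0.07,-0.12,0,-0.14],[0,-0.085,-0.155,0,-0.17],[0,-0.105,-0.19,0,-0.195],[0,-0.12,-0.22,0,-0.195],[0,-0.14,-0.25,0,-0.195]]]'; python3 p.py 487,357,210,0.02
```

```text
t: 7.4
eef_pos: [527.6, 238.3, 214.9]
tcp_rot: [3.141, 0.001, 0.02]
ft_force: [0.4, 1.2, -3.6]
opening: 0.122
t 7.4 tcp [527.6 238.3 214.9] rot [3.141e+00 1.000e-03 2.000e-02] F [ 0.4  1.2 -3.6] op 0.122
487,357,210,0.02 -> [-3.830e-02 -1.195e-01  4.900e-03 -1.000e-04] world [487. 357. 210.]
```

```bash
python3 -m pendant '[[[0,-0.01,-0.03,0,0],[0,-0.02,-0.06,0,0],[0,-0.03,-0.09,0,0],[0,-0.037,-0.11,0.02,0],[0,-0.038,-0.119,0.05,0],[0,-0.038,-0.119,0.08,0],[0,-0.038,-0.119,0.11,0],[0,-0.038,-0.119,0.13,0]]]'; python3 p.py 487,357,25,0.02
```

```text
t: 8.2
eef_pos: [486.9, 354.9, 82.8]
tcp_rot: [3.14, 0.003, 0.02]
ft_force: [-0.0, 0.2, -3.5]
opening: 0.122
t 8.2 tcp [486.9 354.9  82.8] rot [3.14e+00 3.00e-03 2.00e-02] F [-0.   0.2 -3.5] op 0.122
487,357,25,0.02 -> [ 0.0002 -0.0021  0.0578  0.0001] world [487. 357.  25.]
```

```bash
python3 -m pendant '[[[0,0,0,0.02,0],[0,0,0,0.035,0],[0,0,0,0.045,0],[0,0,0,0.05,0],[0,0,0,0.053,0],[0,0,0,0.055,0],[0,0,0,0.056,0],[0,0,0,0.056,0]]]'; python3 p.py 487,357,25,0.02
```

```text
t: 9.0
eef_pos: [487.9, 355.3, 29.9]
tcp_rot: [-3.141, -0.001, 0.02]
ft_force: [0.1, -0.0, -4.5]
opening: 0.123
t 9.0 tcp [487.9 355.3  29.9] rot [-3.141e+00 -1.000e-03  2.000e-02] F [ 0.1 -0.  -4.5] op 0.123
487,357,25,0.02 -> [-0.0009 -0.0017  0.0049 -0.0001] world [487. 357.  25.]
```

```bash
python3 -m pendant '[[[0,0,0,0.001,0],[0,0,0,0.002,0],[0,0,0,0.003,0],[0,0,0,0.003,0],[0,0,0,0.003,0],[0,0,0,0.003,0],[0,0,0,0.003,0],[0,0,0,0.003,0]]]'
```

```text
t: 9.8
eef_pos: [487.8, 355.2, 26.6]
tcp_rot: [3.141, 0.0, 0.02]
ft_force: [0.9, 0.1, -3.7]
opening: 0.123
```

```bash
python3 -m pendant '[[[0,0,0,0.001,0],[0,0,0,0.002,0],[0,0,0,0.003,0],[0,0,0,0.003,0],[0,0,0,0.003,0],[0,0,0,0.003,0],[0,0,0,0.003,0],[0,0,0,0.003,0]]]'
```

```text
t: 10.6
eef_pos: [487.9, 355.3, 25.6]
tcp_rot: [-3.141, -0.001, 0.02]
ft_force: [-6.9, -4.2, 19.9]
opening: 0.127
```

```bash
python3 -m pendant '[[[0,0,0,-0.002,0],[0.45,0,0,-0.002,0],[0.45,0,0,-0.002,0],[0.45,0,0,-0.002,0],[0.45,0,0,-0.002,0],[0.45,0,0,-0.03,0],[0.45,0,0,-0.07,0],[0.45,0,0,-0.12,0]]]'; python3 p.py 518,-360.3,170,0.446
```

```text
t: 11.4
eef_pos: [487.1, 354.7, 143.4]
tcp_rot: [3.14, 0.003, 0.02]
ft_force: [1.2, -0.6, 0.1]
opening: 0.446
t 11.4 tcp [487.1 354.7 143.4] rot [3.14e+00 3.00e-03 2.00e-02] F [ 1.2 -0.6  0.1] op 0.446
518,-360.3,170,0.446 -> [ 0.0168  0.7155 -0.0266 -0.4263] world [ 518.  -360.3  170. ]
```

```bash
python3 -m pendant '[[[0.45,0,0.02,-0.05,0],[0.45,0.017,0.7155,-0.05,-0.426],[0.45,0.017,0.7155,-0.05,-0.426],[0.45,0.017,0.7155,-0.05,-0.426],[0.45,0.017,0.7155,-0.05,-0.426],[0.45,0.017,0.7155,-0.05,-0.426],[0.45,0.017,0.7155,-0.05,-0.426],[0.45,0.017,0.7155,-0.05,-0.426]]]'; python3 p.py 518,-360.3,150,0.446
```

```text
t: 12.2
eef_pos: [503.3, -7.0, 191.9]
tcp_rot: [3.141, -0.0, 0.446]
ft_force: [0.9, 0.6, -0.4]
opening: 0.455
t 12.2 tcp [503.3  -7.  191.9] rot [ 3.141 -0.     0.446] F [ 0.9  0.6 -0.4] op 0.455
518,-360.3,150,0.446 -> [-0.1391  0.3251  0.0419 -0.    ] world [ 518.  -360.3  150. ]
```

```bash
python3 -m pendant '[[[0.45,-0.139,0.325,0,0],[0.45,-0.139,0.325,0,0],[0.45,-0.139,0.325,0,0],[0.45,-0.139,0.325,0,0],[0.45,-0.139,0.325,0.02,0],[0.45,-0.139,0.325,0.04,0],[0.45,-0.139,0.325,0.06,0],[0.45,-0.139,0.325,0.08,0]]]'; python3 p.py 518,-360.3,20,0.446; python3 -c "
from h import *
im,W,*_=cam('top','t2.png')
w=W.reshape(-1,3); p=w[(abs(w[:,0]-487)<80)&(abs(w[:,1]-357)<105)]
for a,b in((8,28),(36,60)):
    k=p[(p[:,2]>a)&(p[:,2]<b)];print(len(k),np.median(k[:,2]),cv2.minAreaRect(k[:,:2].astype(np.float32)))
"
```

```text
t: 13.0
eef_pos: [518.1, -362.2, 111.0]
tcp_rot: [3.139, -0.001, 0.443]
ft_force: [0.6, 0.6, -0.4]
opening: 0.451
t 13.0 tcp [ 518.1 -362.2  111. ] rot [ 3.139e+00 -1.000e-03  4.430e-01] F [ 0.6  0.6 -0.4] op 0.451
518,-360.3,20,0.446 -> [ 0.0007 -0.0017  0.091  -0.0028] world [ 518.  -360.3   20. ]
2732 18.481185971834172 ((487.97900390625, 356.554443359375), (209.9359130859375, 156.79519653320312), 89.03443908691406)
178 47.123082925581 ((487.88873291015625, 353.4193115234375), (66.81243133544922, 13.219122886657715), 0.6866769194602966)
```

View pics/t2.png

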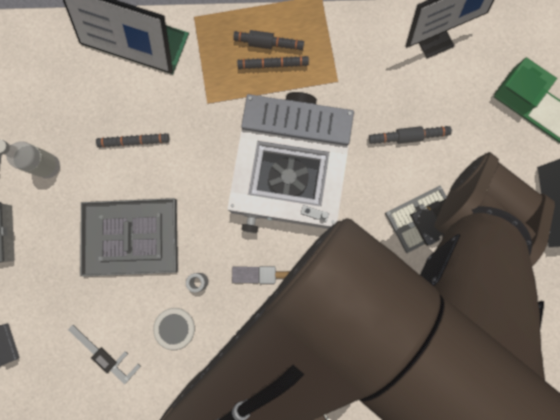

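The used filter lies flat and centred in the tray at (129,237), handle top at 47 mm, as expected. The tab is aside at (315,213) and the bay is empty. Next is the fresh filter.

```bash
python3 -m pendant '[[[0.45,0,-0.002,0.04,-0.003],[0.45,0,-0.002,0.07,-0.003],[0.45,0,-0.002,0.085,-0.003],[0.45,0,-0.002,0.088,-0.003],[0.45,0,-0.002,0.088,-0.003],[0.45,0,-0.002,0.088,-0.003],[0.45,0,-0.002,0.088,-0.003],[0.45,0,-0.002,0.088,-0.003]]]'; python3 p.py 518,-360.3,21,0.446
```

```text
t: 13.85
eef_pos: [517.7, -356.6, 24.8]
tcp_rot: [3.14, -0.001, 0.449]
ft_force: [-0.3, 0.8, -0.2]
opening: 0.445
t 13.85 tcp [ 517.7 -356.6   24.8] rot [ 3.14e+00 -1.00e-03  4.49e-01] F [-0.3  0.8 -0.2] op 0.445
518,-360.3,21,0.446 -> [-0.0013  0.0034  0.0038  0.0029] world [ 518.  -360.3   21. ]
```

```bash
python3 -m pendant '[[[0.45,-0.001,0.003,0.003,0.003],[0.45,-0.001,0.003,0.003,0.003],[0.45,-0.001,0.003,0.003,0.003],[0,-0.001,0.003,0.003,0.003],[0,-0.001,0.003,0.003,0.003],[0,-0.001,0.003,0.003,0.003],[0,-0.001,0.003,0.003,0.003],[0,-0.001,0.003,0.003,0.003]]]'; python3 p.py
```

```text
t: 14.65
eef_pos: [517.8, -359.6, 20.9]
tcp_rot: [3.141, -0.0, 0.446]
ft_force: [0.3, -1.0, 0.5]
opening: 0.127
t 14.65 tcp [ 517.8 -359.6   20.9] rot [ 3.141 -0.     0.446] F [ 0.3 -1.   0.5] op 0.127
```

```bash
python3 -m pendant '[[[0,0,0,-0.005,0],[0,0,0,-0.02,0],[0,0,0,-0.05,0],[0,0,0,-0.08,0],[0,0,0,-0.11,0],[0,0,0,-0.14,0],[0,0,0,-0.165,0],[0,0,0,-0.18,0]]]'; python3 p.py e:0,0,200,0
```

```text
t: 15.45
eef_pos: [517.9, -359.6, 204.3]
tcp_rot: [3.139, -0.001, 0.446]
ft_force: [0.3, -0.7, -2.9]
opening: 0.126
t 15.45 tcp [ 517.9 -359.6  204.3] rot [ 3.139e+00 -1.000e-03  4.460e-01] F [ 0.3 -0.7 -2.9] op 0.126
e:0,0,200,0 -> [ 0.2343 -0.2489  0.0043  0.6209] world [622. -34. 200.]
```

```bash
python3 -m pendant '[[[0,0.015,-0.016,0,0.04],[0,0.035,-0.037,0,0.12],[0,0.06,-0.064,0,0.2],[0,0.085,-0.09,0,0.29],[0,0.11,-0.117,0,0.38],[0,0.135,-0.143,0,0.47],[0,0.16,-0.17,0,0.55],[0,0.185,-0.196,0,0.621]]]'; python3 p.py e:0,0,150,0
```

```text
t: 16.25
eef_pos: [600.2, -101.3, 202.0]
tcp_rot: [3.141, -0.001, -0.178]
ft_force: [1.3, 0.2, -2.7]
opening: 0.125
t 16.25 tcp [ 600.2 -101.3  202. ] rot [ 3.141e+00 -1.000e-03 -1.780e-01] F [ 1.3  0.2 -2.7] op 0.125
e:0,0,150,0 -> [ 0.0095 -0.0701  0.052  -0.0034] world [622. -34. 150.]
```

```bash
python3 -m pendant '[[[0,0.003,-0.02,0,-0.003],[0,0.006,-0.045,0,-0.003],[0,0.009,-0.067,0,-0.003],[0,0.0095,-0.07,0.02,-0.003],[0,0.0095,-0.07,0.04,-0.003],[0,0.0095,-0.07,0.052,-0.003],[0,0.0095,-0.07,0.052,-0.003],[0,0.0095,-0.07,0.052,-0.003]]]'; python3 p.py e:0,0,125,0
```

```text
t: 17.05
eef_pos: [622.0, -35.9, 149.7]
tcp_rot: [3.142, -0.001, -0.173]
ft_force: [-0.1, 0.1, -2.0]
opening: 0.12
t 17.05 tcp [622.  -35.9 149.7] rot [ 3.142e+00 -1.000e-03 -1.730e-01] F [-0.1  0.1 -2. ] op 0.12
e:0,0,125,0 -> [-0.0003 -0.0019  0.0247  0.0025] world [622. -34. 125.]
```

```bash
python3 -m pendant '[[[0,0,-0.0015,0.012,0.002],[0,0,-0.0015,0.024,0.002],[0,0,-0.0015,0.034,0.002],[0,0,-0.0015,0.038,0.002],[0,0,-0.0015,0.04,0.002],[0,0,-0.0015,0.042,0.002],[0,0,-0.0015,0.042,0.002],[0,0,-0.0015,0.042,0.002]]]'; python3 p.py e:0,0,97,0
```

```text
t: 17.85
eef_pos: [622.1, -34.2, 107.1]
tcp_rot: [3.141, -0.001, -0.174]
ft_force: [-0.7, -0.1, -2.0]
opening: 0.126
t 17.85 tcp [622.1 -34.2 107.1] rot [ 3.141e+00 -1.000e-03 -1.740e-01] F [-0.7 -0.1 -2. ] op 0.126
e:0,0,97,0 -> [-0.0002 -0.0001  0.0101  0.0009] world [622. -34.  97.]
```

```bash
python3 -m pendant '[[[0,0,0,0.002,0],[0,0,0,0.004,0],[0,0,0,0.006,0],[0,0,0,0.008,0],[0,0,0,0.009,0],[0,0,0,0.01,0],[0,0,0,0.01,0],[0,0,0,0.01,0]]]'; python3 p.py e:0,0,97,0
```

```text
t: 18.65
eef_pos: [622.0, -34.2, 96.9]
tcp_rot: [3.142, -0.0, -0.174]
ft_force: [0.3, -0.3, -1.7]
opening: 0.125
t 18.65 tcp [622.  -34.2  96.9] rot [ 3.142 -0.    -0.174] F [ 0.3 -0.3 -1.7] op 0.125
e:0,0,97,0 -> [-0.     -0.0002 -0.0001  0.0008] world [622. -34.  97.]
```

```bash
python3 -m pendant '[[[0,0,0,0.001,0],[0,0,0,0.001,0],[0,0,0,0.002,0],[0,0,0,0.002,0],[0,0,0,0.002,0],[0,0,0,0.002,0],[0,0,0,0.002,0],[0,0,0,0.002,0]]]'; python3 p.py e:0,0,97,0
```

```text
t: 19.45
eef_pos: [622.1, -34.2, 96.8]
tcp_rot: [3.141, -0.001, -0.174]
ft_force: [-7.7, 0.2, 16.8]
opening: 0.123
t 19.45 tcp [622.1 -34.2  96.8] rot [ 3.141e+00 -1.000e-03 -1.740e-01] F [-7.7  0.2 16.8] op 0.123
e:0,0,97,0 -> [-0.0001 -0.0002 -0.0002  0.0009] world [622. -34.  97.]
```

Contact came at TCP z ≈ 96.8, which matches the home height. I'll release, rise and move clear, then check before turning the tab.

```bash
python3 -m pendant '[[[0,0,0,-0.001,0],[0.45,0,0,-0.001,0],[0.45,0,0,-0.001,0],[0.45,0,0,-0.001,0],[0.45,0,0,-0.001,0],[0.45,0,0,-0.03,0],[0.45,0,0,-0.07,0],[0.45,0,0.02,-0.09,0]]]'; python3 p.py e:-80,-93,180,0; python3 - <<'E'
from h import *; import p
im,W,*_=cam('scene','s3.png'); cv2.imwrite('pics/s3c.png',cv2.resize(im[180:340,200:400],None,fx=4,fy=3.75)[:600])
w=W.reshape(-1,3); c,s=np.cos(p.EY),np.sin(p.EY); q=w.copy(); q[:,:2]=(w[:,:2]-p.BAY[:2])@np.array([[c,-s],[s,c]])
for n,x0,x1,y0,y1 in(('deckL',-50,50,90,120),('deckR',-50,50,-120,-90),('fL',-45,45,25,65),('fR',-45,45,-65,-25),('fF',-50,-20,-60,60),('fB',20,50,-60,60)):
    k=q[(q[:,0]>x0)&(q[:,0]<x1)&(q[:,1]>y0)&(q[:,1]<y1)&(q[:,2]>60)&(q[:,2]<104)]; print(n,len(k),np.round(np.median(k[:,2]),1) if len(k) else '')
E
```

```text
t: 20.25
eef_pos: [619.5, -52.7, 187.6]
tcp_rot: [-3.141, -0.003, -0.172]
ft_force: [-0.0, -1.2, 0.7]
opening: 0.448
t 20.25 tcp [619.5 -52.7 187.6] rot [-3.141e+00 -3.000e-03 -1.720e-01] F [-0.  -1.2  0.7] op 0.448
e:-80,-93,180,0 -> [-0.081   0.0739  0.0076  0.0028] world [ 527.  -111.7  180. ]
t 20.25 tcp [619.5 -52.7 187.6] rot [-3.141e+00 -3.000e-03 -1.720e-01] F [-0.  -1.2  0.7] op 0.448
deckL 330 91.7
deckR 383 91.8
fL 406 89.7
fR 436 89.5
fF 375 89.8
fB 413 89.8
```

View pics/s3c.png

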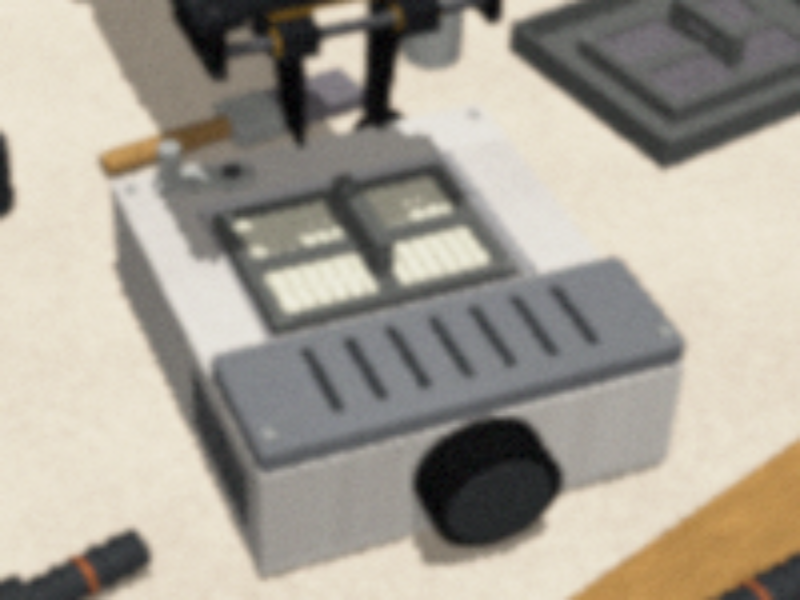

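The fresh filter sits flush and level: all four quadrants read within 0.3 mm of each other, with the pleats just below deck height. The stud is at crop (170,165), still aside. Now I'll go to the stud.

```bash
python3 -m pendant '[[[0.45,-0.02,0.018,0,0.003],[0.45,-0.05,0.045,0,0.003],[0.45,-0.081,0.074,0,0.003],[0.45,-0.081,0.074,0,0.003],[0.45,-0.081,0.074,0.02,0.003],[0.45,-0.081,0.074,0.02,0.003],[0.45,-0.081,0.074,0.02,0.003],[0.45,-0.081,0.074,0.02,0.003]]]'; python3 p.py e:-79.5,-93,105,0; python3 st.py
```

```text
t: 21.1
eef_pos: [526.4, -112.5, 165.2]
tcp_rot: [3.141, -0.0, -0.177]
ft_force: [-0.4, -0.1, 0.4]
opening: 0.45
t 21.1 tcp [ 526.4 -112.5  165.2] rot [ 3.141 -0.    -0.177] F [-0.4 -0.1  0.4] op 0.45
e:-79.5,-93,105,0 -> [ 0.001  -0.001   0.0602 -0.0018] world [ 527.5 -111.7  105. ]
t 21.1 tcp [ 526.4 -112.5  165.2] rot [ 3.141 -0.    -0.177] F [-0.4 -0.1  0.4] op 0.45
stud 0
```

```bash
python3 -m pendant '[[[0.45,0.001,-0.001,0.03,-0.002],[0.45,0.001,-0.001,0.055,-0.002],[0.45,0.001,-0.001,0.059,-0.002],[0,0.001,-0.001,0.059,-0.002],[0,0.001,-0.001,0.059,-0.002],[0,0.001,-0.001,0.059,-0.002],[0,0.001,-0.001,0.059,-0.002],[0,0.001,-0.001,0.059,-0.002]]]'; python3 p.py e:-42,-55,105,0
```

```text
t: 21.95
eef_pos: [527.9, -109.9, 106.7]
tcp_rot: [-3.138, -0.002, -0.177]
ft_force: [5.3, 19.1, 2.6]
opening: 0.137
t 21.95 tcp [ 527.9 -109.9  106.7] rot [-3.138e+00 -2.000e-03 -1.770e-01] F [ 5.3 19.1  2.6] op 0.137
e:-42,-55,105,0 -> [ 0.0374 -0.0362  0.0017 -0.0019] world [571.1 -80.8 105. ]
```

```bash
python3 -m pendant '[[[0,0.007,-0.0015,0,0],[0,0.0148,-0.0035,0,0],[0,0.0215,-0.007,0,0],[0,0.0273,-0.012,0,0],[0,0.032,-0.0178,0,0],[0,0.0354,-0.0245,0,0],[0,0.0374,-0.0315,0,0],[0,0.038,-0.038,0,0]]]'; python3 p.py e:-42,-55,105,0
```

```text
t: 22.75
eef_pos: [583.7, -88.0, 108.9]
tcp_rot: [3.135, -0.032, -0.175]
ft_force: [56.4, -32.6, -27.5]
opening: 0.101
t 22.75 tcp [583.7 -88.  108.9] rot [ 3.135 -0.032 -0.175] F [ 56.4 -32.6 -27.5] op 0.101
e:-42,-55,105,0 -> [-0.0137 -0.0049  0.0039  0.0003] world [571.1 -80.8 105. ]
```

The stud slipped toward the pad edge. I'll open, rise and look.

```bash
python3 -m pendant '[[[0.3,0,0,0,0],[0.45,0,0,0,0],[0.45,0,0,0,0],[0.45,0,0,-0.03,0],[0.45,0,0,-0.06,0],[0.45,0,-0.02,-0.08,0],[0.45,0,-0.07,-0.1,0],[0.45,0,-0.1,-0.1,0]]]'; python3 p.py;python3 - <<'E'
from h import *; import p
for n in('top','scene'):
    im,W,*_=cam(n,n+'4.png'); w=W.reshape(-1,3); c,s=np.cos(p.EY),np.sin(p.EY); q=w.copy(); q[:,:2]=(w[:,:2]-p.BAY[:2])@np.array([[c,-s],[s,c]])
    k=q[(q[:,2]>114)&(q[:,2]<132)&(q[:,0]<-30)&(q[:,0]>-135)&(q[:,1]<-15)&(q[:,1]>-110)]; print(n,len(k),np.round(np.median(k,0),1) if len(k) else '')
    if n=='scene': cv2.imwrite('pics/s4c.png',cv2.resize(im[180:340,200:400],None,fx=4,fy=3.75))
E
```

```text
t: 23.55
eef_pos: [589.0, 19.0, 208.6]
tcp_rot: [-3.141, -0.003, -0.176]
ft_force: [-0.2, -0.4, -0.6]
opening: 0.449
t 23.55 tcp [589.   19.  208.6] rot [-3.141e+00 -3.000e-03 -1.760e-01] F [-0.2 -0.4 -0.6] op 0.449
t 23.55 tcp [589.   19.  208.6] rot [-3.141e+00 -3.000e-03 -1.760e-01] F [-0.2 -0.4 -0.6] op 0.449
top 33 [-43.7 -58.2 128. ]
scene 42 [-38.6 -59.8 124.4]
```

View pics/s4c.png

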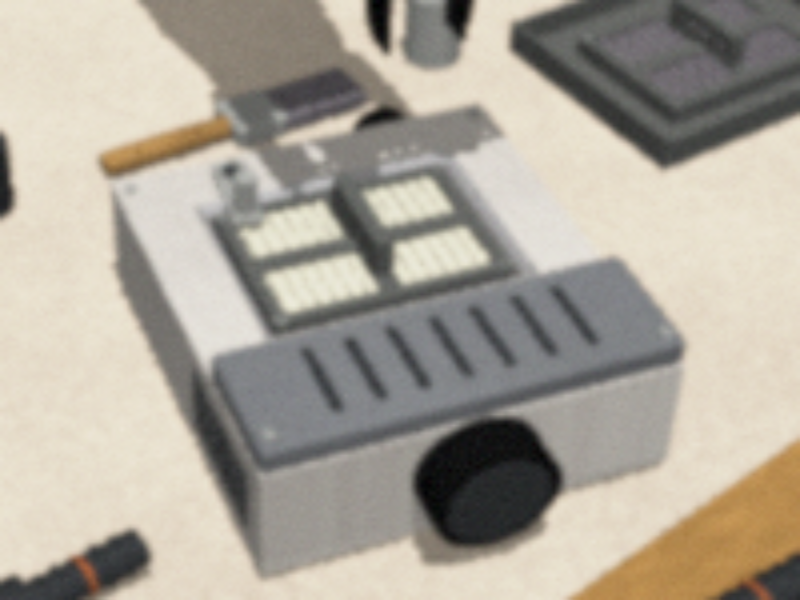

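The tab is back over the filter, about 0.08 rad short of its stop by the top camera (stud at crop (237,185)). The filter is still flush. I'll push the stud home with the closed fingers from its -y side.

```bash
python3 p.py e:-42,-92,200,0; python3 -m pendant '[[[0,0,0.04,0,0],[0,-0.015,0.08,0,0],[0,-0.017,0.12,0,0],[0,-0.017,0.14,0,0],[0,-0.017,0.14,0,0],[0,-0.017,0.14,0,0],[0,-0.017,0.14,0.03,0],[0,-0.017,0.14,0.05,0]]]'; python3 p.py e:-42,-90,107,0
```

```text
t 23.65 tcp [588.5  20.8 206.8] rot [-3.141e+00 -1.000e-03 -1.720e-01] F [ 0.8 -0.7 -0.6] op 0.45
e:-42,-92,200,0 -> [1.000e-04 1.401e-01 6.800e-03 3.200e-03] world [ 564.6 -117.3  200. ]
t: 24.45
eef_pos: [547.2, -116.4, 154.9]
tcp_rot: [-3.142, 0.0, -0.174]
ft_force: [0.2, -0.4, -0.8]
opening: 0.006
t 24.45 tcp [ 547.2 -116.4  154.9] rot [-3.142  0.    -0.174] F [ 0.2 -0.4 -0.8] op 0.006
e:-42,-90,107,0 -> [ 0.0174 -0.0041  0.0479  0.0009] world [ 565.  -115.3  107. ]
```

```bash
python3 -m pendant '[[[0,0.0175,-0.003,0.02,0],[0,0.0175,-0.003,0.04,0],[0,0.0175,-0.003,0.047,0],[0,0.0175,-0.008,0.047,0],[0,0.0175,-0.012,0.047,0],[0,0.0175,-0.016,0.047,0],[0,0.0175,-0.019,0.047,0],[0,0.0175,-0.021,0.047,0]]]'; python3 p.py e:-42,-74,107,0
```

```text
t: 25.25
eef_pos: [568.5, -99.5, 109.4]
tcp_rot: [3.141, -0.001, -0.175]
ft_force: [-0.2, -0.1, -0.0]
opening: 0.001
t 25.25 tcp [568.5 -99.5 109.4] rot [ 3.141e+00 -1.000e-03 -1.750e-01] F [-0.2 -0.1 -0. ] op 0.001
e:-42,-74,107,0 -> [-0.0008  0.0002  0.0024  0.0001] world [567.8 -99.6 107. ]
```

No contact yet, so I'll creep on toward +y.

```bash
python3 -m pendant '[[[0,0,-0.001,0,0],[0,0,-0.002,0,0],[0,0,-0.003,0,0],[0,0,-0.004,0,0],[0,0,-0.004,0,0],[0,0,-0.004,0,0],[0,0,-0.004,0,0],[0,0,-0.004,0,0]]]'; python3 p.py e:-42,-74,107,0
```

```text
t: 26.05
eef_pos: [569.1, -96.0, 108.9]
tcp_rot: [3.141, -0.0, -0.175]
ft_force: [0.9, -2.8, 1.6]
opening: 0.007
t 26.05 tcp [569.1 -96.  108.9] rot [ 3.141 -0.    -0.175] F [ 0.9 -2.8  1.6] op 0.007
e:-42,-74,107,0 -> [-0.0007  0.0037  0.0019 -0.0003] world [567.8 -99.6 107. ]
```

```bash
python3 -m pendant '[[[0,0,-0.001,0,0],[0,0,-0.002,0,0],[0,0,-0.003,0,0],[0,0,-0.003,0,0],[0,0,-0.003,0,0],[0,0,-0.003,0,0],[0,0,-0.003,0,0],[0,0,-0.003,0,0]]]'; python3 p.py e:-42,-74,107,0
```

```text
t: 26.85
eef_pos: [569.5, -93.6, 108.8]
tcp_rot: [3.141, -0.0, -0.175]
ft_force: [-0.1, -5.8, 0.1]
opening: 0.004
t 26.85 tcp [569.5 -93.6 108.8] rot [ 3.141 -0.    -0.175] F [-0.1 -5.8  0.1] op 0.004
e:-42,-74,107,0 -> [-0.0007  0.0062  0.0018 -0.0001] world [567.8 -99.6 107. ]
```

```bash
python3 -m pendant '[[[0,0,-0.001,0,0],[0,0,-0.002,0,0],[0,0,-0.002,0,0],[0,0,-0.002,0,0],[0,0,-0.002,0,0],[0,0,-0.002,0,0],[0,0,-0.002,0,0],[0,0,-0.002,0,0]]]'; python3 p.py e:-42,-74,107,0
```

```text
t: 27.65
eef_pos: [569.7, -93.0, 108.9]
tcp_rot: [3.139, -0.0, -0.175]
ft_force: [-2.0, -16.2, -1.2]
opening: 0.006
t 27.65 tcp [569.7 -93.  108.9] rot [ 3.139 -0.    -0.175] F [ -2.  -16.2  -1.2] op 0.006
e:-42,-74,107,0 -> [-0.0008  0.0068  0.0019  0.0001] world [567.8 -99.6 107. ]
```

The tab is at its stop: force rose to 16 N with no further travel. Next is the knob.

```bash
python3 -m pendant '[[[0,0,0.01,0,0],[0,0,0.015,-0.03,0],[0,0,0.015,-0.07,0],[0,0,0.015,-0.08,0],[0.65,-0.03,0,-0.08,0],[0.65,-0.07,-0.04,-0.08,0],[0.65,-0.1,-0.08,-0.08,0],[0.65,-0.1,-0.12,-0.08,0]]]'; python3 p.py e:-137,70,120,0; python3 - <<'E'
from h import *; import p
im,W,*_=cam('top','t5.png'); w=W.reshape(-1,3); c,s=np.cos(p.EY),np.sin(p.EY); q=w.copy(); q[:,:2]=(w[:,:2]-p.BAY[:2])@np.array([[c,-s],[s,c]])
k=q[(q[:,2]>116)&(q[:,2]<132)&(q[:,0]<-30)&(q[:,0]>-90)&(q[:,1]<-15)&(q[:,1]>-110)]; print('stud',len(k),np.round(np.median(k,0),1) if len(k) else '')
W=np.load('top0.npy'); w=W.reshape(-1,3); q=w.copy(); q[:,:2]=(w[:,:2]-p.BAY[:2])@np.array([[c,-s],[s,c]])
k=q[(q[:,2]>60)&(q[:,2]<82)&(q[:,0]<-115)&(q[:,0]>-160)&(abs(q[:,1]-70)<30)]; print('knob',len(k),np.round([k.min(0),np.median(k,0),k.max(0)],1))
k=q[(q[:,2]>116)&(q[:,2]<132)&(q[:,0]<-30)&(q[:,0]>-90)&(q[:,1]<-15)&(q[:,1]>-110)]; print('stud0',len(k),np.round(np.median(k,0),1) if len(k) else '')
E
```

```text
t: 28.45
eef_pos: [489.0, 45.9, 188.5]
tcp_rot: [3.141, 0.003, -0.176]
ft_force: [1.6, -1.1, -0.0]
opening: 0.286
t 28.45 tcp [489.   45.9 188.5] rot [ 3.141e+00  3.000e-03 -1.760e-01] F [ 1.6 -1.1 -0. ] op 0.286
e:-137,70,120,0 -> [ 0.0079 -0.0145  0.0685 -0.0014] world [499.3  58.8 120. ]
t 28.45 tcp [489.   45.9 188.5] rot [ 3.141e+00  3.000e-03 -1.760e-01] F [ 1.6 -1.1 -0. ] op 0.286
stud 37 [-43.4 -54.7 127.4]
knob 160 [[-145.7   51.    60.3]
 [-134.5   69.6   69.6]
 [-115.1   89.3   78.5]]
stud0 35 [-42.7 -55.5 127.4]
```

```bash
python3 -m pendant '[[[0.65,0.007,-0.0145,0,0],[0.65,0.007,-0.0145,0,0],[0.65,0.007,-0.0145,0.04,0],[0.65,0.007,-0.0145,0.068,0],[0.65,0.007,-0.0145,0.068,0],[0.65,0.007,-0.0145,0.068,0],[0.65,0.007,-0.0145,0.068,0],[0.65,0.007,-0.0145,0.068,0]]]'; python3 p.py e:-138,70,36,0
```

```text
t: 29.3
eef_pos: [502.4, 57.3, 122.0]
tcp_rot: [-3.141, -0.002, -0.176]
ft_force: [-0.1, 0.7, 0.1]
opening: 0.649
t 29.3 tcp [502.4  57.3 122. ] rot [-3.141e+00 -2.000e-03 -1.760e-01] F [-0.1  0.7  0.1] op 0.649
e:-138,70,36,0 -> [-0.0043 -0.0009  0.086  -0.0005] world [498.3  59.   36. ]
```

```bash
python3 -m pendant '[[[0.65,-0.0035,-0.001,0.03,0],[0.65,-0.0035,-0.001,0.06,0],[0.65,-0.0035,-0.001,0.086,0],[0.65,-0.0035,-0.001,0.086,0],[0,-0.0035,-0.001,0.086,0],[0,-0.0035,-0.001,0.086,0],[0,-0.0035,-0.001,0.086,0],[0,-0.0035,-0.001,0.086,0]]]'; python3 p.py e:-138,70,36,0
```

```text
t: 30.1
eef_pos: [499.1, 60.4, 36.0]
tcp_rot: [-3.14, -0.002, -0.176]
ft_force: [-0.3, 11.5, 5.0]
opening: 0.412
t 30.1 tcp [499.1  60.4  36. ] rot [-3.14e+00 -2.00e-03 -1.76e-01] F [-0.3 11.5  5. ] op 0.412
e:-138,70,36,0 -> [-0.0006  0.0015  0.     -0.0013] world [498.3  59.   36. ]
```

```bash
python3 -m pendant '[[[0,0,0,0,0],[0,-0.003,0,0,0],[0,-0.006,0,0,0],[0,-0.009,0,0,0],[0,-0.011,0,0,0],[0,-0.0125,0,0,0],[0,-0.0125,0,0,0],[0,-0.0125,0,0,0]]]'; python3 p.py; python3 - <<'E'
from h import *; import p
for n in('top',):
    im,W,*_=cam(n,'t6.png'); w=W.reshape(-1,3); c,s=np.cos(p.EY),np.sin(p.EY); q=w.copy(); q[:,:2]=(w[:,:2]-p.BAY[:2])@np.array([[c,-s],[s,c]])
    k=q[(q[:,2]>60)&(q[:,2]<80)&(q[:,0]<-115)&(q[:,0]>-170)&(abs(q[:,1]-70)<12)]; print(n,len(k),np.round([k.min(0),np.median(k,0)],1) if len(k) else '')
E
```

```text
t: 30.9
eef_pos: [489.3, 62.2, 36.1]
tcp_rot: [-3.139, -0.007, -0.176]
ft_force: [10.3, 10.7, -2.6]
opening: 0.413
t 30.9 tcp [489.3  62.2  36.1] rot [-3.139 -0.007 -0.176] F [10.3 10.7 -2.6] op 0.413
t 30.9 tcp [489.3  62.2  36.1] rot [-3.139 -0.007 -0.176] F [10.3 10.7 -2.6] op 0.413
top 0
```

```bash
python3 -m pendant '[[[0,-0.002,0,0,0],[0,-0.003,0,0,0],[0,-0.003,0,0,0],[0,-0.003,0,0,0],[0,-0.003,0,0,0],[0,-0.003,0,0,0],[0,-0.003,0,0,0],[0,-0.003,0,0,0]]]'; python3 p.py
```

```text
t: 31.75
eef_pos: [487.3, 62.5, 36.2]
tcp_rot: [-3.139, -0.009, -0.176]
ft_force: [13.9, 7.7, -4.9]
opening: 0.409
t 31.75 tcp [487.3  62.5  36.2] rot [-3.139 -0.009 -0.176] F [13.9  7.7 -4.9] op 0.409
```

```bash
python3 -m pendant '[[[0,-0.001,0,0,0],[0,-0.002,0,0,0],[0,-0.002,0,0,0],[0,-0.002,0,0,0],[0,-0.002,0,0,0],[0,-0.002,0,0,0],[0,-0.002,0,0,0],[0,-0.002,0,0,0]]]'; python3 p.py; python3 -c "
from h import *
im=cam('scene','s7.png')[0]; im2=cam('top','t7.png')[0]
cv2.imwrite('pics/k7.png',np.hstack([cv2.resize(im[150:250,230:330],(400,400)),cv2.resize(im2[180:280,200:300],(400,400))]))"
```

```text
t: 32.55
eef_pos: [487.3, 62.6, 36.3]
tcp_rot: [-3.139, -0.013, -0.176]
ft_force: [20.6, 6.9, -11.3]
opening: 0.412
t 32.55 tcp [487.3  62.6  36.3] rot [-3.139 -0.013 -0.176] F [ 20.6   6.9 -11.3] op 0.412
```

View pics/k7.png

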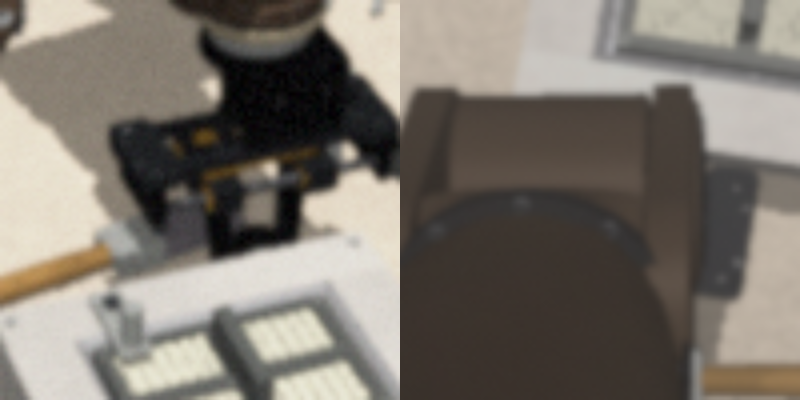

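The picture shows the fingers around the knob and the tab stud over the filter at left crop (120,320). The TCP did not move as the force rose by 7 N, so the knob is at its 12 mm stop. I'll ease off, let go and rise.

```bash
python3 -m pendant '[[[0,0.004,0,0,0],[0,0.008,0,0,0],[0.65,0.01,0,0,0],[0.65,0.01,0,0,0],[0.65,0.01,0,0,0],[0.65,0.01,0,0,0],[0.65,0.01,0,-0.03,0],[0.65,0.01,0,-0.07,0]]]'; python3 -m pendant '[[[0.65,0,0,-0.05,0],[0.65,0,0,-0.1,0],[0.65,-0.05,0.05,-0.12,0],[0.65,-0.08,0.1,-0.12,0],[0.65,-0.08,0.15,-0.12,0],[0.65,-0.08,0.2,-0.12,0],[0.65,-0.08,0.25,-0.12,0],[0.65,-0.08,0.28,-0.12,0]]]'; python3 - <<'E'
from h import *; import p
im,W,*_=cam('top','t8.png'); cv2.imwrite('pics/t8c.png',cv2.resize(im[80:300,60:480],(800,420)))
w=W.reshape(-1,3); c,s=np.cos(p.EY),np.sin(p.EY); q=w.copy(); q[:,:2]=(w[:,:2]-p.BAY[:2])@np.array([[c,-s],[s,c]])
for n,x0,x1,y0,y1,z0,z1 in(('knob',-165,-115,55,85,60,80),('stud',-90,-30,-110,-15,116,132),('handle',-50,50,-15,15,110,130)):
    k=q[(q[:,0]>x0)&(q[:,0]<x1)&(q[:,1]>y0)&(q[:,1]<y1)&(q[:,2]>z0)&(q[:,2]<z1)]; print(n,len(k),np.round([k.min(0),np.median(k,0),k.max(0)],1).tolist() if len(k) else '')
E
```

```text
t: 33.45
eef_pos: [489.9, 60.4, 104.4]
tcp_rot: [3.141, 0.004, -0.175]
ft_force: [-1.0, 0.3, 0.4]
opening: 0.648
t: 34.25
eef_pos: [363.6, -196.4, 225.2]
tcp_rot: [3.141, -0.001, -0.175]
ft_force: [1.6, -0.2, -0.5]
opening: 0.648
t 34.25 tcp [ 363.6 -196.4  225.2] rot [ 3.141e+00 -1.000e-03 -1.750e-01] F [ 1.6 -0.2 -0.5] op 0.648
knob 140 [[-145.7, 55.1, 60.1], [-133.9, 69.9, 70.3], [-115.7, 84.9, 79.3]]
stud 36 [[-48.9, -61.4, 116.9], [-43.6, -54.5, 127.9], [-36.2, -48.1, 131.8]]
handle 166 [[-34.1, -7.5, 110.2], [-0.3, -1.6, 119.8], [34.8, 4.4, 124.1]]
```

View pics/t8c.png

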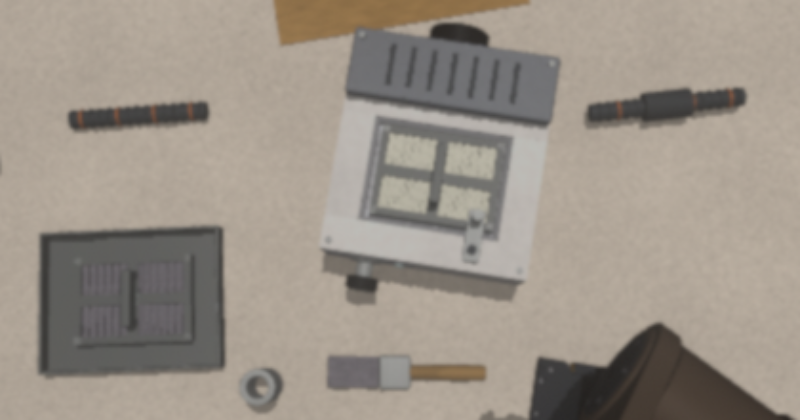

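Everything is in place. In the crop, the fresh filter is in the bay at (437,180) with the tab over it at (473,235). The knob is at rest at (362,283), the used filter is in the tray at (133,300), and the brush and left sleeve haven't moved.

```bash
python3 -m pendant '[[[0.65,0,0,0,0],[0.65,0,0,0,0],[0.65,0,0,0,0],[0.65,0,0,0,0],[0.65,0,0,0,0],[0.65,0,0,0,0],[0.65,0,0,0,0],[0.65,0,0,0,0]]]'; python3 -c "
from cell import env
env.job_done()"
```

```text
t: 35.1
eef_pos: [364.8, -194.6, 224.8]
tcp_rot: [3.141, -0.0, -0.175]
ft_force: [-0.1, -0.4, -0.3]
opening: 0.648
the job is handed in; nothing more can be done
```

The filter change is done and the job is handed in at about 35 s of the 72 s allowed. `job_done` gives no verdict, so what follows rests on my own checks.

- **Steps done:** I turned the tab aside, laid the used filter flat in the tray, and seated the fresh filter home. I then closed the tab to its stop, pulled the knob out, held it and let it go.
- **Tab:** Its stud is back within about 1 mm of where it started.
- **Fresh filter:** It was flush and level when checked after release. At the end its handle was centred to about 2 mm and at the right height (119.8 mm against 120 mm expected).
- **Used filter:** It lies flat in the tray. Its handle is within 4 mm of the tray centre.
- **Knob:** It reached a hard stop at about 12 mm and was held for over 1 s. Its front edge is back at exactly the position measured at the start.
- **Bystanders:** The ones visible in the last picture look unmoved. The dark sleeve was hidden by the arm, and the arm only passed well above it.

**What went wrong:** While I was turning the tab back, the stud slipped in the grip and the wrist force read about 71 N, under the 120 N limit. That left the tab about 0.08 rad short of its stop. I then pushed it home with the closed fingers. The force rose from 6 to 16 N with only 0.6 mm more travel, which showed it was at the stop.

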